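Turn the trolley wheel valve-up

ROBOT

A 6-joint arm with a two-finger parallel gripper is mounted at the origin on the work surface. World frame = base frame: x ahead of the robot, y to its left, z up, the work surface at z = 0. Lengths are in m, angles in rad, forces in N, time in s.
With the tool pointing down it reaches from about 0.375 to 0.9 m from the base axis. Payload 3.1 kg.
Tool frame: the origin (TCP) lies at the very end of the fingers, on their centre line; the grasp point (between the pads) lies 19 mm behind it; x points along the fingers, y is the direction in which the jaws open and shut, and the axes are right-handed (so a half turn about x gives the same grasp; the last joint's range is limited). The gripper opens to 85 mm and grips with 20 to 120 N. Pads are 22 mm wide; open, the fingers measure 114 mm over their backs; the gripper's body (76 mm by 85 mm) begins 54 mm behind the grasp point. The pads swing forward as they close: fully open they stand 13 mm farther back than shut.
Start: joints at [0.962, 0.527, 1.433, -0, 1.181, -0.178], TCP at [0.261, 0.568, 0.194] pointing down, gripper open.
Joint ranges: [-3.08, 3.08], [-0.75, 2.2], [0.22, 2.44], [-1.43, 4.57], [0, 2.65], [-2.85, 2.85]. Speed limits (rad/s): [2.79, 2.79, 3.14, 3.14, 3.14, 3.14].

INTERFACE

Orientations are given as a unit quaternion [x, y, z, w].
In Python, from station import manip gives the robot as it stands.
- The arm moves only by the shell command python3 -m jog 'ROWS' [FORCE]. ROWS is a JSON object of lists of equal length, an entry for each row: "linear": the shift along the tool's x, y, z in cm, a list of three; "twist": the turn about the tool's x in rad; "claw": the opening, from -1 (shut) to 1 (fully open). A call has 1 to 20 rows; each row is the pose to reach, as a shift and turn from the pose commanded when the call began, along the tool's axes at that moment; what a row does not reach only later rows make up. A row lasts 1/12 s, in which the tool goes at most 41.7 mm and 7.16 degrees, less where a joint would pass 70% of its speed; a pose out of reach is approached as far as the arm can. A call with a gripper value outside its range is refused whole. The fingers move at their own pace and stop on an object; FORCE is the grip in N (left out, the last holds). Time passes only in rows, so rows that repeat a pose let the fingers close. It gives the time, the measured TCP pose, the force and the opening at its end, in the units of the state.
- manip.sense(): the state, without advancing time (a new reading comes with each control period).
- manip.snapshot(name): name is "side" or "top" or "wrist"; returns a dict with "pixels" (400x640x3 uint8, red, green, blue), "camera_matrix" (3x3 intrinsics, pixels), "k1" (the pictures are not rectified: a ray, as slopes to the right and down, at radius r is drawn at 1 + k1 r^2 times it, then the intrinsics apply), "R" (3x3) and "t" (3): a world point X has camera coordinates R X + t. Camera axes: x right, y down, z forward; pixel columns grow to the right and rows downward; lengths in m; the calibration is good to about 2 mm. A picture is of the moment at which its call begins. There is no depth.
- manip.sign_off(): hands the job in, once; it reports no verdict.
The state is a dict: "t": time; "q": joint angles; "qd": joint speeds; "tau": joint torques, N m; "tcp_pos": TCP position; "tool_rot": TCP orientation; "force": force on the tool from outside, world axes, zero at the start; "ft_torque": the same for the moment, N m; "finger_gap": opening from 0.0 (shut) to 1.0 (fully open).
Only numpy, scipy, OpenCV 4.12 (cv2) and the standard library are available. Lean on these libraries where they do the work, as an engineer would, in place of code of your own. Each camera call takes 0.05 s, during which the arm holds its last target.

TASK

The crate trolley's wheel is up in the wheel stand to be pumped. Push its spokes round gently with your fingertips, without gripping the wheel, until the valve stem is at the very top of the wheel, straight above the hub, then take your hand away. Keep off the tyre and the valve stem, and leave the stand and the other things on the bench as they are.

Things in the scene. Friction and masses are not known exactly. Their poses are not given: they have to be found in the camera images.
- stand: Grey and steel wheel stand, fixed to the bench. Base plate 200 x 200 x 10 mm; an upright flat bar each side of the wheel carries the axle. A 12 mm gauge post, 95 mm tall, stands behind the wheel. Origin: centre of the base's underside, on the 3 mm cutting mat. x is level, along the axle, away from the robot; y is level, in the wheel's plane, to the robot's left; z up.
- front_upright (a point): Middle of the front bar of the stand, on the robot's side of the wheel, 111 mm above the stand's origin and 46 mm in front of the wheel's middle plane. The bar is 6 mm thick and 22 mm wide (60 mm wide in its lowest 65 mm) and goes straight up from the base to 18 mm above the axle. An equal bar stands behind the wheel. Axes as the stand's.
- wheel: 16-inch trolley wheel, grey moulded rim, upright on a level axle 222 mm above the stand's origin. Turns either way without limit, stiffly (0.3 N m) and stays where left. 390 mm across the tyre; rim inside radius 142 mm; hub 54 mm across, 64 mm wide; axle ends 65 mm either side. Origin: hub centre, in the middle plane. x: along the axle, away from the robot; z: from hub to valve, vertical when the valve is on top.
- spoke (a point): Middle of one of the wheel's five equal straight spokes, 83 mm from the hub centre. Each spoke is 18 mm wide and 32 mm deep (16 mm either side of the wheel's middle plane), running from hub to rim; they lie at 36, 108, 180, 252 and 324 degrees from the valve; this is the one at 36 degrees (turned clockwise from the valve, seen by the robot). Axes as the wheel's.
- tyre: Black rubber tyre on the wheel, 35 mm wide (17.5 mm either side of the middle plane), from 156 to 195 mm off the axle; the grey rim inside it is 32 mm wide. Same origin and axes as the wheel.
- valve: Valve stem of the wheel, the only one: black rubber with a brass end, 13 mm thick, 40 mm long, midway between two spokes, standing on the inside of the rim and reaching towards the hub (102 to 142 mm from the axle, in the middle plane). Origin: its root on the rim, 142 mm from the hub centre; z outward from the hub.
- glue_tin: Closed round tin of rubber cement, 76 mm across, 85 mm tall, standing; origin at the centre of its underside. Not part of the job: stays where it is.
- tyre_pump: Small hand pump lying flat, 220 mm long along its x, 32 mm thick; origin under its middle. Not part of the job: stays where it is.
- patch_tin: Flat tin of patches, 88 x 58 x 26 mm; origin at the centre of its underside. Not part of the job: stays where it is.
- tyre_lever: Black plastic tyre lever lying flat, 130 x 16 x 12 mm; origin under its middle. Not part of the job: stays where it is.
- templates: Stack of four card and leatherboard pattern pieces, about 230 x 110 x 16 mm; origin under the middle. Not part of the job: stays where it is.
- hammer: Cobbler's hammer lying along its x, about 0.25 m long; origin under its middle. Not part of the job: stays where it is.
- thread_cone: Cone of thread, 64 mm across the foot, 118 mm tall, standing; origin at the centre of its underside. Not part of the job: stays where it is.
- clicking_knife: Knife lying flat along its x, 205 mm long, 16 mm thick; origin under its middle. Not part of the job: stays where it is.

How it is judged:
At the end, for the whole second after the job is handed in: The valve stem is within 7 degrees (0.12 rad) of straight above the hub and the wheel is at rest, with nothing touching it (angle between wheel's own z axis and vertical below 0.12 rad and angular speed of wheel below 0.05 rad/s).
It fails at once if the tyre is pushed (3 N or more) (contact force between tyre and anything else above 3 N).
It fails at once if the valve stem is pushed (2 N or more) (contact force between valve and anything else above 2 N).
It fails at once if the wheel is gripped or shoved harder than 60 N (contact force between the fingers and wheel above 60 N).
It fails at once if another thing on the bench is moved or lifted (more than 15 mm) (distance of any of glue_tin, tyre_pump, patch_tin, tyre_lever, templates, hammer, thread_cone, clicking_knife from where it was at the start of the episode above 0.015 m).
It also fails if it takes over 67 s, if anything falls off the work surface, if the arm or the gripper's body presses on something with over 40 N, if the wrist force passes 120 N, or if a joint passes its speed limit or range.

## Working session

There is one attempt and no reset: what is moved stays moved. The work goes in short steps, Python scripts to look and compute and a shell command to move; the robot and the scene stay as the last step left them, time stands still between calls to the robot, and variables do not carry over. Pictures are saved under pics/ and viewed, and the job is handed in when it is done.

```bash
mkdir -p pics; ls; python3 - <<'E'
from station import manip
import cv2
s=manip.sense(); print({k:s[k] for k in ('t','tcp_pos','tool_rot','finger_gap','force')})
for n in("side","top","wrist"):
    p=manip.snapshot(n); cv2.imwrite(f"pics/{n}0.png",p["pixels"][:,:,::-1]); print(n,p["camera_matrix"],p["k1"],p["R"],p["t"])
E
```

```text
pics
{'t': 0.0, 'tcp_pos': array([0.26049485, 0.56723887, 0.19260989]), 'tool_rot': array([ 0.15041603,  0.69107198, -0.15185118,  0.69046054]), 'finger_gap': 0.9955657360804537, 'force': array([ 0.28162254, -0.56973203,  0.35182374])}
side [[504.06637153   0.         313.38527877]
 [  0.         504.06637153 203.43407582]
 [  0.           0.           1.        ]] -0.11247794610737089 [[-0.88767505 -0.46043259 -0.00590265]
 [-0.35305193  0.68877178 -0.63320436]
 [ 0.2956135  -0.55999577 -0.77396214]] [0.47770075 0.32062591 1.66498231]
top [[429.01937376   0.         316.0044204 ]
 [  0.         429.01937376 200.27796154]
 [  0.           0.           1.        ]] 0.02888255617856812 [[ 7.45241438e-04 -9.99939078e-01 -1.10129091e-02]
 [-9.89175089e-01  8.78885138e-04 -1.46737419e-01]
 [ 1.46738158e-01  1.10030502e-02 -9.89114172e-01]] [0.00138277 0.58100567 1.36508547]
wrist [[327.19747081   0.         325.91460551]
 [  0.         327.19747081 205.36311437]
 [  0.           0.           1.        ]] -0.041468600099195556 [[ 0.41751774  0.90866721 -0.00168634]
 [ 0.86063745 -0.3948521   0.32155092]
 [ 0.29151692 -0.13570454 -0.94689079]] [-0.62452781 -0.04169637  0.38208666]
```

View pics/side0.png

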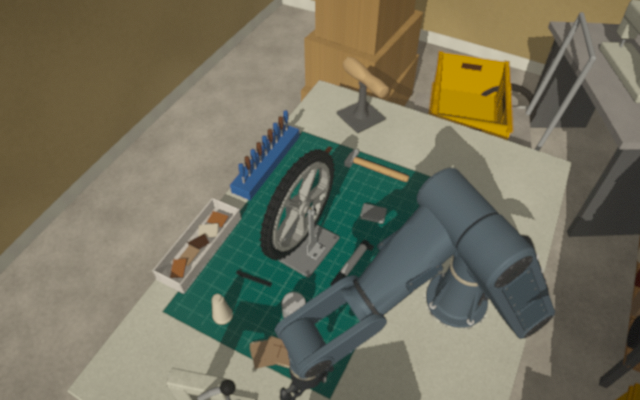

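View pics/top0.png

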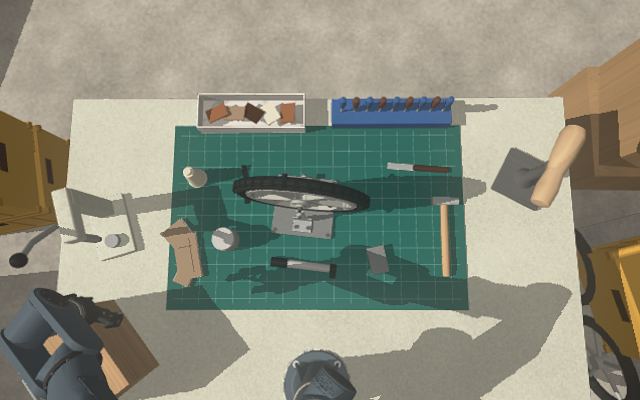

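View pics/wrist0.png

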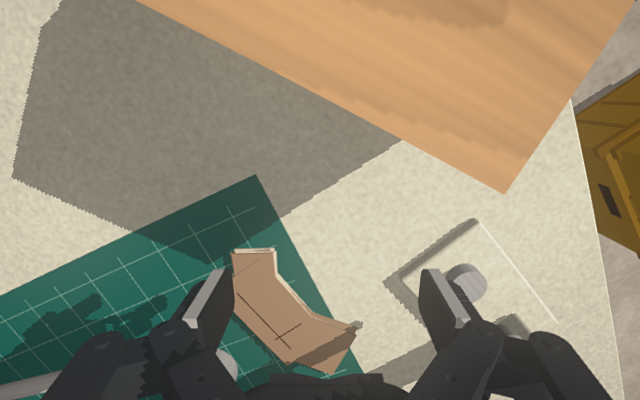

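The side view shows the wheel at about (298,203) and the stand foot at (315,250). The top view shows the tyre running from (235,185) to (369,203), slightly yawed. Next I'll zoom in.

```bash
python3 - <<'E'
import cv2
a=cv2.imread("pics/side0.png")[140:280,245:355]; cv2.imwrite("pics/side0z.png",cv2.resize(a,None,fx=4.2,fy=4.2,interpolation=cv2.INTER_CUBIC))
a=cv2.imread("pics/top0.png")[160:260,220:380]; cv2.imwrite("pics/top0z.png",cv2.resize(a,None,fx=5,fy=5,interpolation=cv2.INTER_CUBIC))
E
```

```text
(no output)
```

View pics/side0z.png

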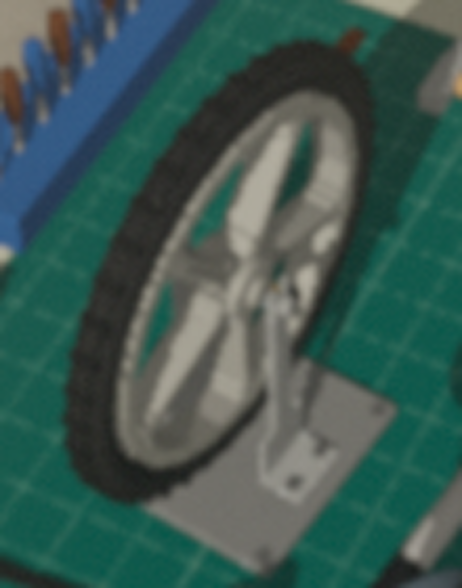

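View pics/top0z.png

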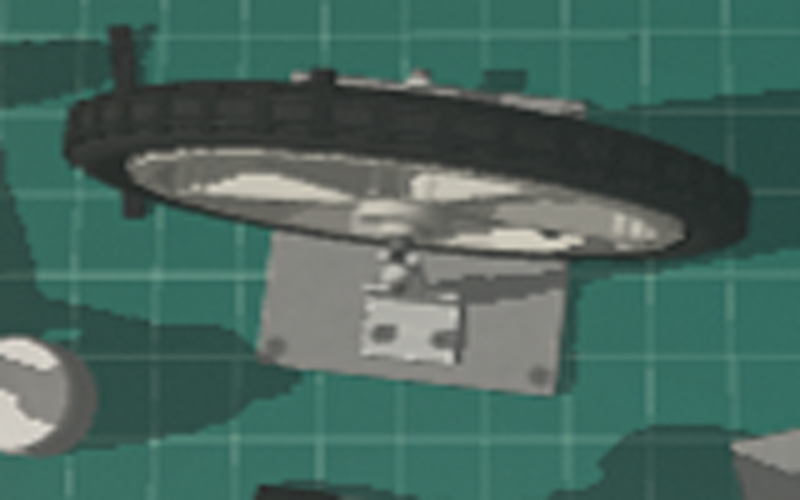

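```bash
cat > h.py <<'E'
import numpy as np, cv2
def ray(p,u,v):
    K=p["camera_matrix"]; d=np.array([p["k1"],0,0,0,0.])
    n=cv2.undistortPoints(np.array([[[u,v]]],float),K,d)[0,0]
    R=np.array(p["R"]); t=np.array(p["t"]); return -R.T@t, R.T@np.array([n[0],n[1],1])
def onplane(p,u,v,n,d):
    c,r=ray(p,u,v); n=np.array(n,float); return c+r*((d-n@c)/(n@r))
def proj(p,X):
    X=np.atleast_2d(X).astype(float); R=np.array(p["R"]); 
    return cv2.projectPoints(X.reshape(-1,1,3),cv2.Rodrigues(R)[0],np.array(p["t"],float),p["camera_matrix"],np.array([p["k1"],0,0,0,0.]))[0][:,0]
E
python3 - <<'E'
from station import manip
from h import *
p=manip.snapshot("top"); Z=[0,0,1]
a=onplane(p,220+258/5,160+360/5,Z,.013); b=onplane(p,220+557/5,160+395/5,Z,.013)
print(a,b,np.linalg.norm(a-b),np.degrees(np.arctan2((b-a)[0],-(b-a)[1])))
e=onplane(p,220+397/5,160+262/5,Z,.225);print("axle front",e)
for u,v in((65,135),(750,200)): print("tyre ext",onplane(p,220+u/5,160+v/5,Z,.225))
m=(a+b)/2; d=(b-a)/np.linalg.norm(b-a); ex=np.array([-d[1],d[0],0]); print("ex",ex,"stand origin",m+.1*ex, "axle front exp",m+.035*ex)
E
```

```text
[0.47916021 0.14894232 0.013     ] [ 0.45598737 -0.04931673  0.013     ] 0.19960870224341024 -6.666576799990799
axle front [0.51920352 0.04647972 0.225     ]
tyre ext [0.59270591 0.23748179 0.225     ]
tyre ext [ 0.55464956 -0.15444771  0.225     ]
ex [ 0.99323854 -0.11609136  0.        ] stand origin [0.56689764 0.03820366 0.013     ] axle front exp [0.50233714 0.0457496  0.013     ]
```

```bash
cat >> h.py <<'E'
O=np.array([.569,.040,.225]); yaw=np.radians(-6.3)
EX=np.array([np.cos(yaw),np.sin(yaw),0]); EY=np.array([-np.sin(yaw),np.cos(yaw),0]); EZ=np.array([0,0,1.])
def rect(p,dx=-.016,s=1500,L=.2):
    n=int(2*L*s); g=np.linspace(L,-L,n)
    Y,Z=np.meshgrid(g,g)   # left of image = +y, as robot sees
    P=O+EX*dx+Y[...,None]*EY+Z[...,None]*EZ
    q=proj(p,P.reshape(-1,3)).reshape(n,n,2).astype(np.float32)
    return cv2.remap(p["pixels"][:,:,::-1].copy(),q[...,0],q[...,1],cv2.INTER_CUBIC)
E
python3 - <<'E'
from station import manip
from h import *
for n in("side","top"):
    p=manip.snapshot(n); print(-np.array(p["R"]).T@p["t"])
    cv2.imwrite(f"pics/{n}r.png",rect(p,-.016,1400))
E
```

```text
[0.04504939 0.93149396 1.4944747 ]
[ 0.37440518 -0.01414806  1.43549589]
```

View pics/sider.png

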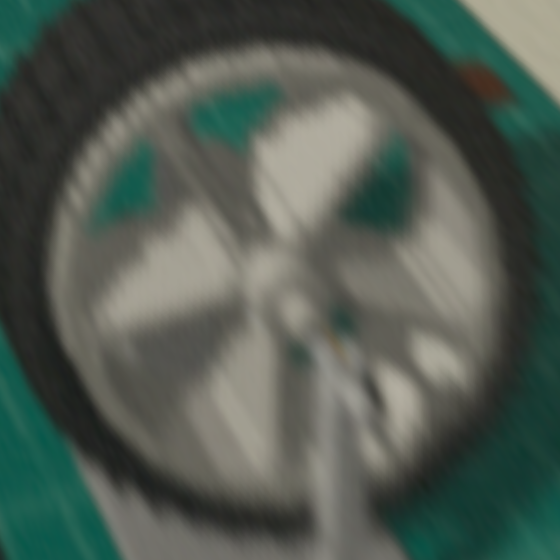

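```bash
python3 - <<'E'
from station import manip
from h import *
p=manip.snapshot("side"); r=[]
for dx in (-.016,0):
    im=rect(p,dx,1400); c=(280,280)
    for R in(27,102,142,195): cv2.circle(im,c,int(R*1.4),(0,0,255),1)
    r.append(cv2.resize(im,(400,400)))
cv2.imwrite("pics/sider2.png",np.hstack(r))
a=p["pixels"][195:240,295:340,::-1]; cv2.imwrite("pics/sz2.png",cv2.resize(a,None,fx=12,fy=12,interpolation=cv2.INTER_CUBIC))
E
```

```text
(no output)
```

View pics/sider2.png

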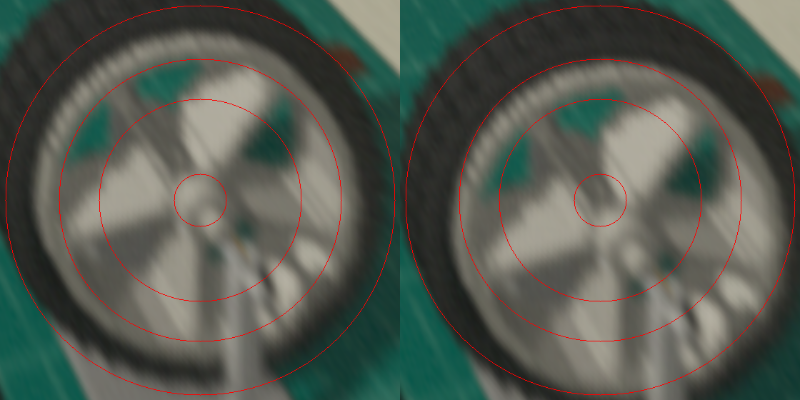

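View pics/sz2.png

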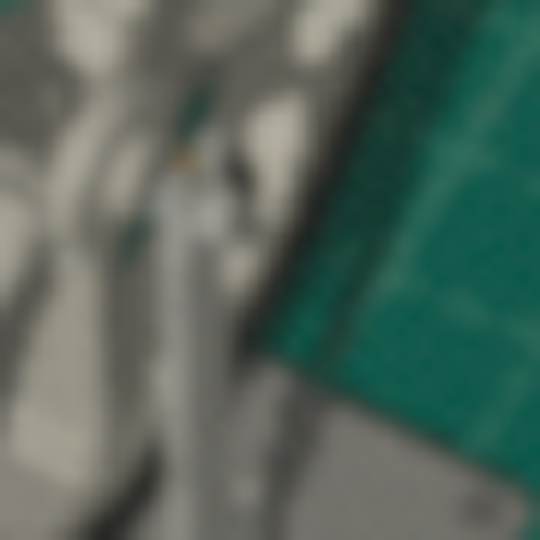

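```bash
cat >> h.py <<'E'
from scipy.spatial.transform import Rotation as Ro
def rel(X): d=np.asarray(X)-O; return np.round(1000*np.array([d@EX,d@EY,d@EZ]),1)   # wheel-frame (unturned) mm
def wor(x,y,z): return O+(x*EX+y*EY+z*EZ)/1000
E
python3 - <<'E'
from station import manip
from h import *
s=manip.sense(); R=Ro.from_quat(s["tool_rot"]).as_matrix(); print(R.round(3)); print(rel(s["tcp_pos"]))
p=manip.snapshot("wrist"); c=-np.array(p["R"]).T@p["t"]; print("cam in tool",R.T@(c-s["tcp_pos"]), R.T@np.array(p["R"])[2])
y=R[:,1]; a=np.arctan2(y[1],y[0]); print("jaw yaw deg",np.degrees(a), "q6",s["q"])
# positive twist about tool x (down) turns yaw by -
for tgt in (-6.3,173.7):
    tw=-((np.radians(tgt)-a+np.pi)%(2*np.pi)-np.pi); print("twist",tw)
print("target shift tool cm", 100*R.T@(wor(-150,0,150)-s["tcp_pos"]), wor(-150,0,150))
E
```

```text
[[-0.     0.418  0.909]
 [-0.     0.909 -0.418]
 [-1.    -0.001 -0.   ]]
[-364.2  490.7  -31.6]
cam in tool [-0.18139171  0.00052673 -0.0833397 ] [9.46778630e-01 2.84736317e-04 3.21885297e-01]
jaw yaw deg 65.31694066464654 q6 [ 9.61490549e-01  5.27751219e-01  1.43296259e+00 -9.13042097e-07
  1.18141008e+00 -1.78504752e-01]
twist 1.2499514148034983
twist -1.8916412387862946
target shift tool cm [-18.14530697 -39.82430548  35.80069001] [0.41990586 0.05646015 0.375     ]
```

```bash
python3 -m jog '{"linear":[[-6,0,0],[-12,0,0],[-18,0,0],[-18,-40,36],[-18,-40,36],[-18,-40,36],[-18,-40,36],[-18,-40,36],[-18,-40,36],[-18,-40,36],[-18,-40,36],[-18,-40,36],[-18,-40,36],[-18,-40,36],[-18,-40,36],[-18,-40,36],[-18,-40,36],[-18,-40,36],[-18,-40,36],[-18,-40,36]],"twist":[0,0,0,0.1,0.22,0.34,0.46,0.58,0.7,0.82,0.94,1.06,1.18,1.25,1.25,1.25,1.25,1.25,1.25,1.25],"claw":[1,1,1,1,1,1,1,1,1,1,1,1,1,1,1,1,1,1,1,1]}'
python3 - <<'E'
from station import manip
from h import *
s=manip.sense(); R=Ro.from_quat(s["tool_rot"]).as_matrix(); y=R[:,1]; print(rel(s["tcp_pos"]), np.degrees(np.arctan2(y[1],y[0])),s["q"].round(2),s["force"])
a=[]
for n in("side","top","wrist"):
    p=manip.snapshot(n); cv2.imwrite(f"pics/{n}1.png",p["pixels"][:,:,::-1])
    if n=="side": z=p["pixels"][60:280,220:420,::-1]; cv2.imwrite("pics/side1z.png",cv2.resize(z,None,fx=2.7,fy=2.7,interpolation=cv2.INTER_CUBIC))
E
```

```text
t: 2.07
tcp_pos: [0.4203, 0.0553, 0.3734]
tool_rot: [-0.526, -0.473, 0.526, -0.472]
force: [-0.1, 0.1, -0.7]
finger_gap: 1.001
[-149.5   -1.1  148.4] -6.204987707525861 [-0.13  0.05  1.62  0.    1.47 -0.03] [-0.13924828  0.075739   -0.73434203]
```

View pics/side1z.png

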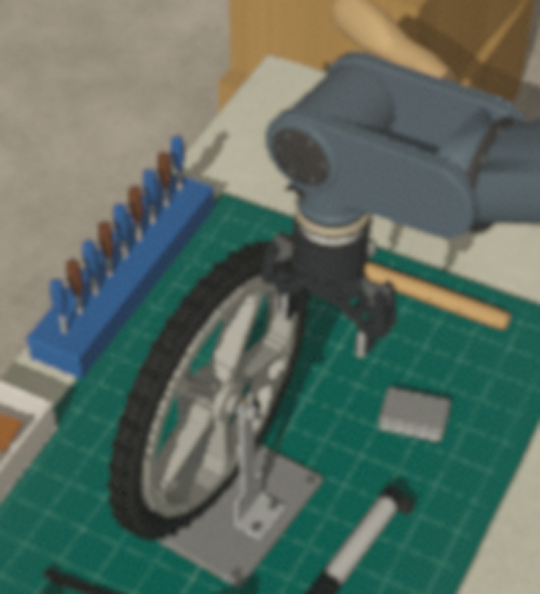

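View pics/wrist1.png

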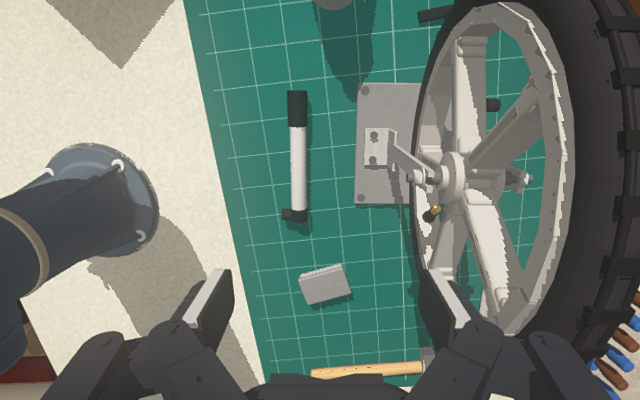

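View pics/top1.png

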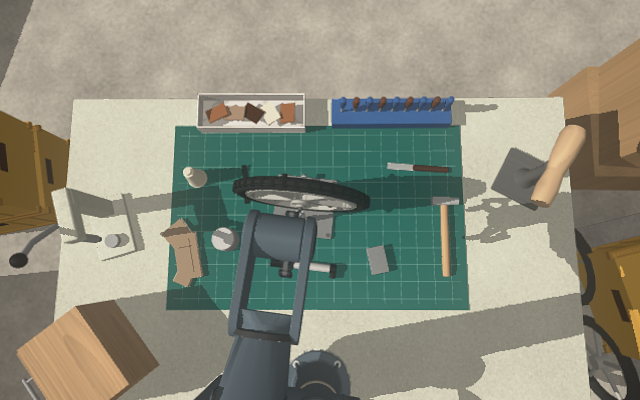

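The wrist view shows the valve clearly: brass end at about (436,208), dark root at (428,217), axle front end at about (416,177). I'll cast those rays.

```bash
python3 - <<'E'
from station import manip
from h import *
p=manip.snapshot("wrist")
z=p["pixels"][0:345,380:620,::-1]; cv2.imwrite("pics/w1z.png",cv2.resize(z,None,fx=1.7,fy=1.7,interpolation=cv2.INTER_CUBIC))
def pr(n,u,v,dx): print(n,rel(onplane(p,u,v,EX,EX@O+dx)))
pr("axle end",416,177,-.065); pr("brass",437,208,0); pr("root",428,217,0)
for r in((0,0,0),(-65,0,0),(-16,0,142),(-16,142,0),(-32,0,0)): print(r,proj(p,wor(*r)))
s=manip.sense(); t=s["tcp_pos"]
q=manip.snapshot("side"); 
for d in(0,.073,.1,.15,.2,.25): print(d,(proj(q,t+[0,0,d])[0]-[220,60])*2.7)
q=manip.snapshot("top")
for d in(.2,.25,.3): print(d,proj(q,t+EX*.057+[0,0,d]),proj(q,t+[0,0,d]))
E
```

```text
axle end [-65.    9.7  31.4]
brass [  0.  -61.  -83.6]
root [   0.   -86.2 -115.9]
(0, 0, 0) [[469.02379747 179.17203798]]
(-65, 0, 0) [[407.29548878 178.84790052]]
(-16, 0, 142) [[535.62917074 233.962163  ]]
(-16, 142, 0) [[472.12454736  28.71594628]]
(-32, 0, 0) [[438.76628074 179.00263778]]
0 [323.12965516 362.97701183]
0.073 [325.53323932 317.50705113]
0.1 [326.4662113  299.76709986]
0.15 [328.26076804 265.49964663]
0.2 [330.14694362 229.273125  ]
0.25 [332.13073245 190.93400457]
0.2 [[289.45377945 212.5475568 ]] [[286.05014135 240.63683718]]
0.25 [[287.56156052 209.44422299]] [[283.93102314 239.21468431]]
0.3 [[285.42591096 205.94192859]] [[281.53643418 237.60780991]]
```

View pics/w1z.png

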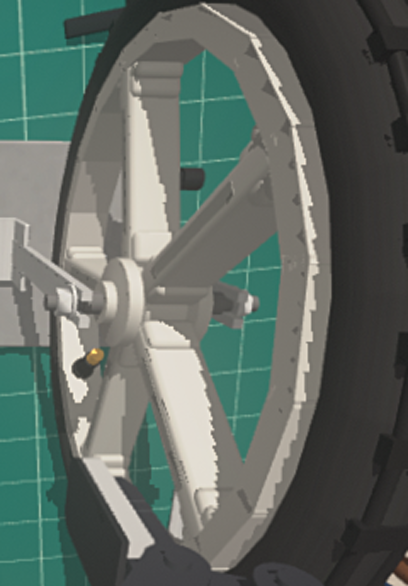

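```bash
sed -i 's/O=np.array(\[.569,.040,.225\])/O=np.array([.573,.040,.225])/' h.py; python3 - <<'E'
from station import manip
from h import *
s=manip.sense(); t=s["tcp_pos"]
q=manip.snapshot("side"); z=q["pixels"][130:200,305:375,::-1].copy(); z=cv2.resize(z,None,fx=8,fy=8,interpolation=cv2.INTER_CUBIC)
for h in range(0,130,20):
  for x in (-90,-80,-70,-57,-42,0,42,57,70,80,90):
    u=(proj(q,t+EX*x/1000+[0,0,h/1000])[0]-[305,130]+.5)*8
    cv2.circle(z,(int(u[0]),int(u[1])),2,(0,0,255) if abs(x) in(57,) else (0,255,255),-1)
cv2.imwrite("pics/grip.png",z)
E
```

```text
(no output)
```

View pics/grip.png

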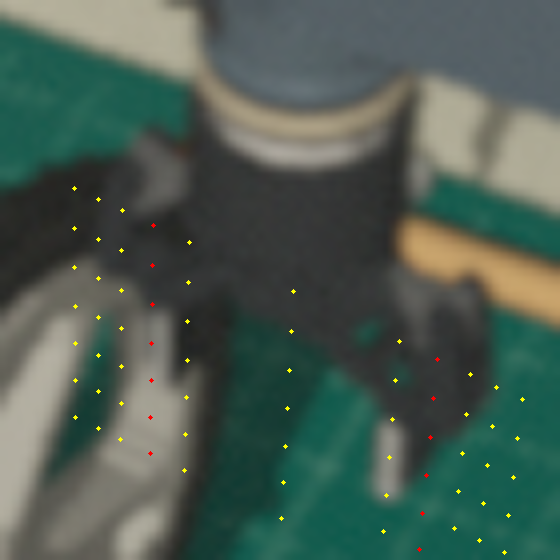

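```bash
python3 -m jog '{"linear":[[0,0,-3],[0,0,-5.4],[4,2,-5.4],[8,3.9,-5.4],[12,3.9,-5.4],[15.8,3.9,-5.4],[15.8,3.9,-5.4],[15.8,3.9,-5.4]],"twist":[0,0,0,0,0,0,0,0],"claw":[1,1,1,1,1,1,1,1]}'
cat > look.py <<'E'
import sys
from station import manip
from h import *
tag=sys.argv[1]
s=manip.sense(); y=Ro.from_quat(s["tool_rot"]).as_matrix()[:,1]; print(s["t"],rel(s["tcp_pos"]), np.degrees(np.arctan2(y[1],y[0])).round(2),"F",np.round(s["force"],1),"T",np.round(s["ft_torque"],2))
if len(sys.argv)<3:
  p=manip.snapshot("side"); z=p["pixels"][100:270,240:410,::-1]; a=cv2.resize(z,(400,400),interpolation=cv2.INTER_CUBIC)
  p=manip.snapshot("wrist"); z=p["pixels"][0:400,240:640,::-1]
  cv2.imwrite(f"pics/{tag}.png",np.hstack([a,z]))
E
python3 look.py a1
```

```text
t: 3.08
tcp_pos: [0.4642, 0.1037, 0.2144]
tool_rot: [-0.525, -0.473, 0.528, -0.471]
force: [0.0, -1.0, 0.5]
finger_gap: 1.005
3.0833 [-115.1   51.4  -10.6] -6.28 F [ 0.  -1.   0.5] T [ 0.03  0.   -0.  ]
```

View pics/a1.png

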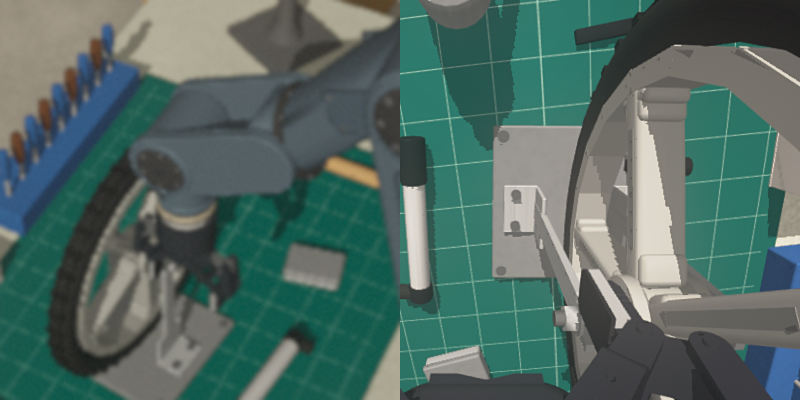

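```bash
python3 -m jog '{"linear":[[0,0.5,0],[0,1,0],[0,1.4,0],[0,1.5,0],[0,1.6,0]],"twist":[0,0,0,0,0],"claw":[1,1,1,1,1]}'; python3 look.py a2 n
python3 -m jog '{"linear":[[0,0.1,0],[0,0.2,0],[0,0.3,0],[0,0.4,0]],"twist":[0,0,0,0],"claw":[1,1,1,1]}'; python3 look.py a2
```

```text
t: 3.6
tcp_pos: [0.4824, 0.1016, 0.2164]
tool_rot: [0.527, 0.471, -0.526, 0.472]
force: [-0.1, 1.1, -0.6]
finger_gap: 0.997
3.6 [-96.8  51.3  -8.6] -6.31 F [-0.1  1.1 -0.6] T [-0.    0.    0.02]
t: 3.93
tcp_pos: [0.483, 0.1015, 0.2151]
tool_rot: [-0.525, -0.473, 0.528, -0.47]
force: [-7.9, 0.6, 4.4]
finger_gap: 1.001
3.9333 [-96.2  51.2  -9.9] -6.28 F [-7.9  0.6  4.4] T [0.06 0.63 0.04]
```

View pics/a2.png

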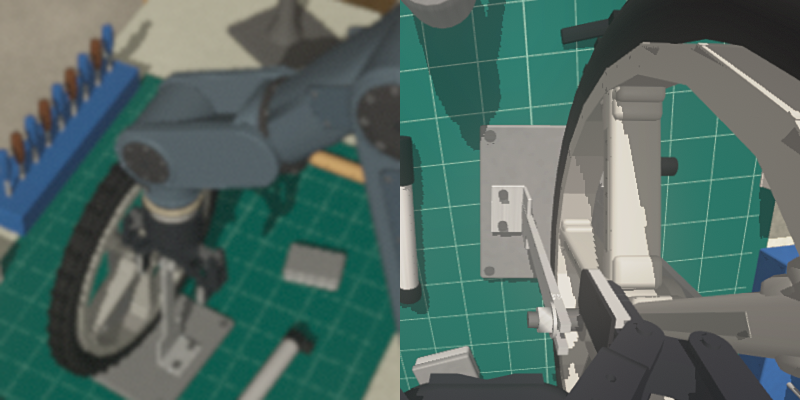

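```bash
python3 - <<'E'
from station import manip
from h import *
im=cv2.imread("pics/wrist1.png")[240:400,400:640]; cv2.imwrite("pics/w1k.png",cv2.resize(im,None,fx=3.3,fy=3.3,interpolation=cv2.INTER_CUBIC))
E
```

```text
(no output)
```

View pics/w1k.png

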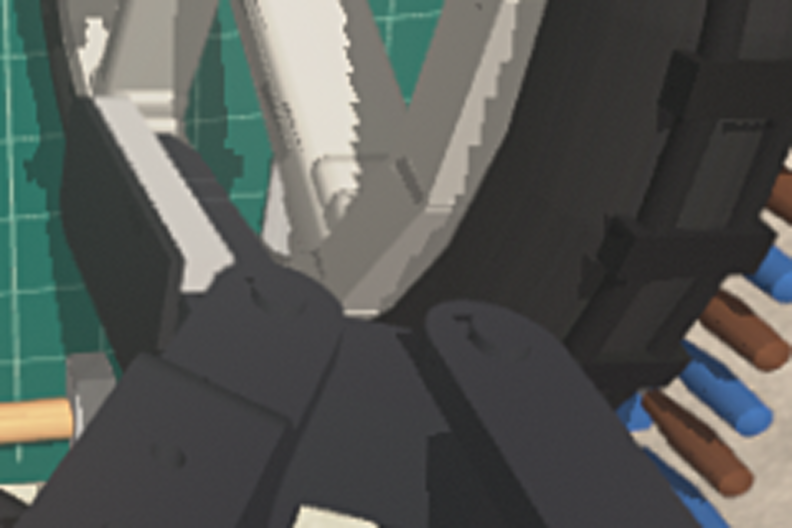

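```bash
python3 - <<'E'
from station import manip
from h import *
p=manip.snapshot("wrist"); s=manip.sense(); R=Ro.from_quat(s["tool_rot"]).as_matrix()
def f(u,v,z):
    u=400+u/3.3; v=240+v/3.3; n=R[:,2]; X=onplane(p,u,v,n,n@s["tcp_pos"]+z); d=R.T@(X-s["tcp_pos"]); return (1000*np.array([-d[0],d[1]])).round()  # h, lateral
for nm,u,v in (("pad tip in",90,97),("pad tip out",130,95),("pad root in",185,290),("pad root out",235,262),("fback tip",165,133),("fback",200,150),("joint1 bottom",285,268),("joint1 right",340,320),("joint2 top",455,302),("joint2 right",545,320),("joint2 center",480,340),("knuckle edge low",690,520)): print(nm,f(u,v,-.011),f(u,v,-.015))
E
```

```text
pad tip in [55. 44.] [62. 42.]
pad tip out [55. 50.] [62. 47.]
pad root in [94. 43.] [98. 40.]
pad root out [89. 50.] [94. 47.]
fback tip [64. 51.] [71. 48.]
fback [68. 54.] [74. 51.]
joint1 bottom [90. 54.] [95. 51.]
joint1 right [98. 56.] [103.  53.]
joint2 top [96. 69.] [101.  65.]
joint2 right [99. 76.] [103.  72.]
joint2 center [101.  68.] [106.  64.]
knuckle edge low [122.  73.] [125.  69.]
```

```bash
python3 - <<'E'
from station import manip
from h import *
import numpy as np
# poses of picture 1 : use current wrist cam-in-tool constants
s=manip.sense(); R=Ro.from_quat(s["tool_rot"]).as_matrix(); p=manip.snapshot("wrist")
q=manip.snapshot("side")
t1=np.array([0.4203,0.0553,0.3734]); R1=Ro.from_quat([-0.526,-0.473,0.526,-0.472]).as_matrix()
def wr(u,v):
    c,r=ray(p,u,v); return R.T@(c-s["tcp_pos"]), R.T@r
def sr(u,v):
    c,r=ray(q,u,v); return R1.T@(c-t1), R1.T@r
def tri(a,b):
    A=np.array([a[1],-b[1]]).T; k=np.linalg.lstsq(A,b[0]-a[0],rcond=None)[0]
    P=a[0]+k[0]*a[1];Q=b[0]+k[1]*b[1]; return (P*1000).round(1),(Q*1000).round(1)
print(tri(wr(220,268),sr(305+378/8,130+497/8)))
print(tri(wr(232,268),sr(305+400/8,130+497/8)))
E
python3 - <<'E'
import cv2
im=cv2.imread("pics/wrist1.png")[240:400,0:320]; cv2.imwrite("pics/w1l.png",cv2.resize(im,None,fx=2.4,fy=2.4,interpolation=cv2.INTER_CUBIC))
im=cv2.imread("pics/side1.png")[150:215,330:395]; cv2.imwrite("pics/s1l.png",cv2.resize(im,None,fx=8,fy=8,interpolation=cv2.INTER_CUBIC))
E
```

```text
(array([-54. , -47.1, -11. ]), array([-52.8, -46.6, -12.8]))
(array([-37.6, -47.1,  -1.7]), array([-39.7, -48. ,   1.5]))
```

View pics/s1l.png

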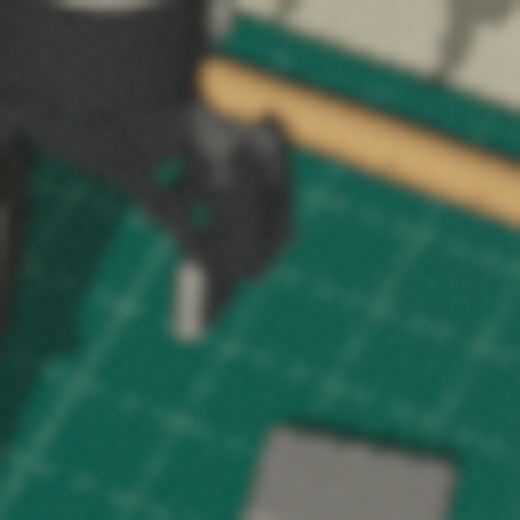

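```bash
python3 - <<'E'
from station import manip
from h import *
s=manip.sense(); p=manip.snapshot("wrist")
im=p["pixels"][:,:,::-1].copy()
for r in((-65,0,0),(-32,0,0),(-49,11,18),(-100+0,92,-212),(-100,-100,-212),(-16,0,142)):
    u=proj(p,wor(*r))[0]; print(r,u.round(1))
    if 0<u[0]<640 and 0<u[1]<400: cv2.circle(im,(int(u[0]),int(u[1])),3,(0,0,255),-1)
R=Ro.from_quat(s["tool_rot"]).as_matrix()
for h,l,z in((13,42,-11),(13,-42,-11),(50,45,-11),(50,-45,-11)):
    u=proj(p,s["tcp_pos"]+R@np.array([-h,l,z])/1000)[0]; cv2.circle(im,(int(u[0]),int(u[1])),3,(255,0,255),-1)
cv2.imwrite("pics/w2o.png",im)
E
```

```text
(-65, 0, 0) [375.6 320.2]
(-32, 0, 0) [427.6 320. ]
(-49, 11, 18) [409.  324.7]
(-100, 92, -212) [323.8 133.5]
(-100, -100, -212) [324. 279.]
(-16, 0, 142) [632.2 660.4]
```

View pics/w2o.png

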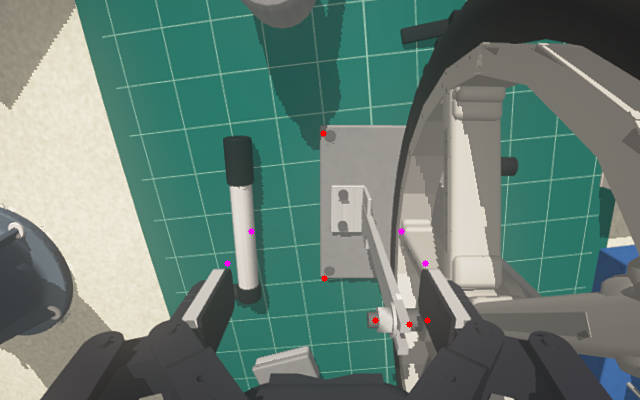

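```bash
python3 -m jog '{"linear":[[0,-2,0],[0,-2.5,0],[0,-2.5,0],[0,-2.5,0],[0,-2.5,0],[0,-2.5,0],[0,-2.5,0],[0,-2.5,0],[0,-2.5,0],[0,-2.5,0],[0,-2.5,0],[0,-2.5,0]],"twist":[0,0,0,0,0,0,0,0,0,0,0,0],"claw":[1,-1,-1,-1,-1,-1,-1,-1,-1,-1,-1,-1]}'
python3 - <<'E'
from station import manip
from h import *
s=manip.sense(); R=Ro.from_quat(s["tool_rot"]).as_matrix()
p=manip.snapshot("wrist"); im=p["pixels"][:,:,::-1].copy()
for h in(0,13,30,50,70): 
  for z in (-11,11):
    u=proj(p,s["tcp_pos"]+R@np.array([-h,0,z])/1000)[0]; cv2.circle(im,(int(u[0]),int(u[1])),2,(255,0,255) if z<0 else (0,0,255),-1)
cv2.imwrite("pics/w3o.png",im)
q=manip.snapshot("side"); z=cv2.resize(q["pixels"][140:215,290:365,::-1],None,fx=8,fy=8,interpolation=cv2.INTER_CUBIC)
for h in(0,13,30,50,70):
    u=(proj(q,s["tcp_pos"]+[0,0,h/1000])[0]-[290,140]+.5)*8; cv2.circle(z,(int(u[0]),int(u[1])),2,(0,0,255),-1)
cv2.imwrite("pics/s3o.png",z)
E
```

```text
t: 5.23
tcp_pos: [0.4608, 0.104, 0.2156]
tool_rot: [-0.527, -0.472, 0.527, -0.472]
force: [0.6, -0.4, 0.4]
finger_gap: 0.002
```

View pics/w3o.png

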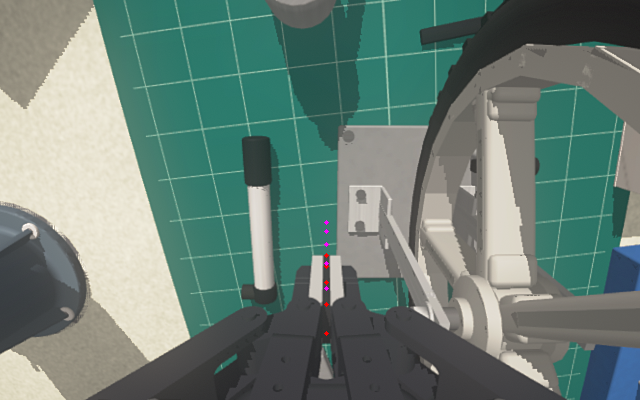

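View pics/s3o.png

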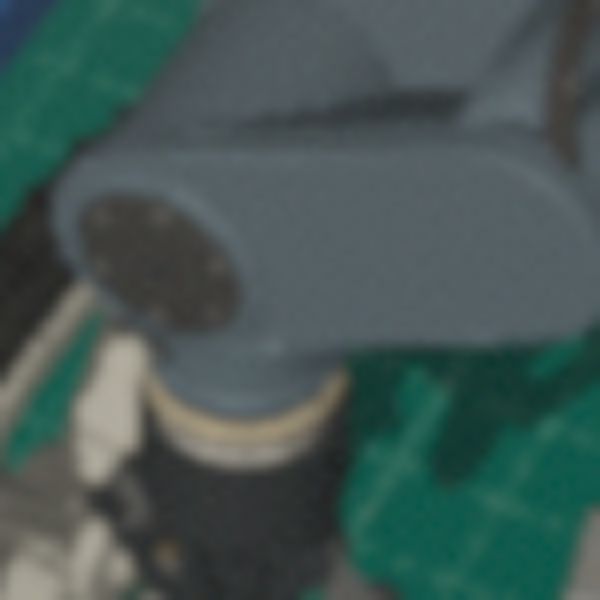

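```bash
sed -i 's/O=np.array(\[.573,.040,.225\])/O=np.array([.570,.040,.225])/' h.py
python3 -m jog '{"linear":[[-4,0,0],[-6,0,3],[-6,0,5.1],[-6,0,5.1],[-6,0,5.1],[-6,0,5.1],[-6,0,5.1],[-6,0,5.1],[-6,0,5.1],[-6,0,5.1],[-6,0,5.1]],"twist":[0,0,0,0,0,0,0,0,0,0,0],"claw":[1,1,1,1,1,1,1,1,1,1,1]}'
python3 look.py b1
```

```text
t: 6.25
tcp_pos: [0.4551, 0.0537, 0.2754]
tool_rot: [-0.526, -0.472, 0.527, -0.472]
force: [0.2, 0.4, -0.9]
finger_gap: 1.0
6.25 [-115.7    1.    50.4] -6.27 F [ 0.2  0.4 -0.9] T [-0.03  0.02  0.03]
```

View pics/b1.png

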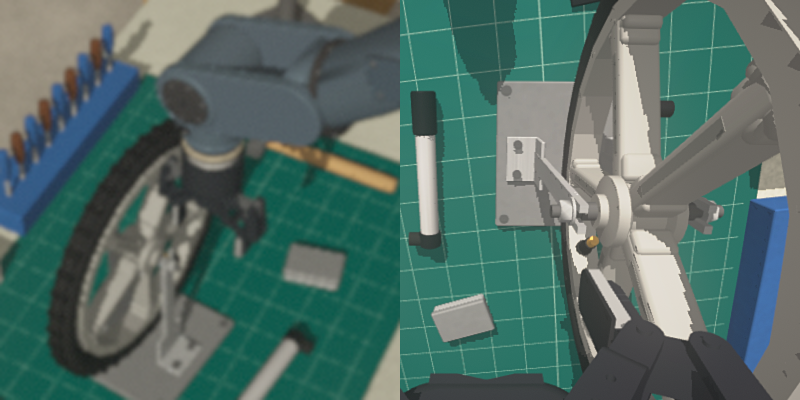

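```bash
python3 -m jog '{"linear":[[2,0,0],[4,0,0],[4.6,0,0],[4.8,0,0],[5,0,0]],"twist":[0,0,0,0,0],"claw":[1,1,1,1,1]}'; python3 look.py b2 n
python3 -m jog '{"linear":[[0.2,0,0],[0.4,0,0],[0.6,0,0],[0.8,0,0]],"twist":[0,0,0,0],"claw":[1,1,1,1]}'; python3 look.py b2
```

```text
t: 6.77
tcp_pos: [0.4554, 0.0533, 0.2257]
tool_rot: [0.527, 0.472, -0.527, 0.472]
force: [-0.5, 0.0, 0.5]
finger_gap: 0.999
6.7667 [-115.3    0.7    0.7] -6.3 F [-0.5  0.   0.5] T [-0.01 -0.03 -0.02]
t: 7.1
tcp_pos: [0.4555, 0.0533, 0.218]
tool_rot: [0.527, 0.471, -0.526, 0.472]
force: [-0.5, -0.4, -0.4]
finger_gap: 0.996
7.1 [-115.2    0.6   -7. ] -6.3 F [-0.5 -0.4 -0.4] T [-0.01  0.07 -0.04]
```

View pics/b2.png

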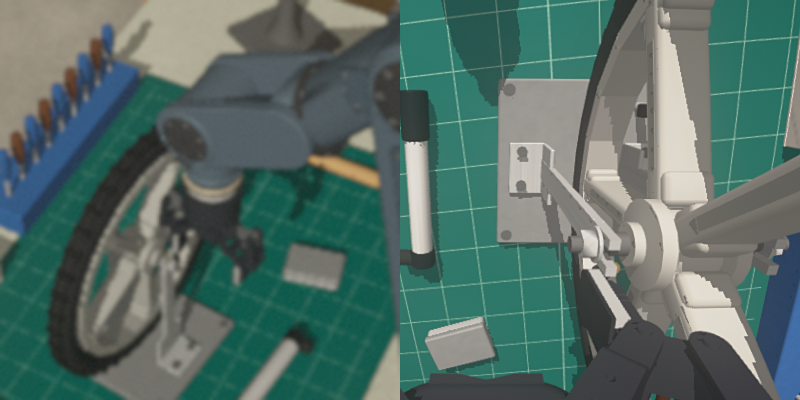

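```bash
python3 -m jog '{"linear":[[0.2,0,0],[0.4,0,0],[0.6,0,0],[0.8,0,0]],"twist":[0,0,0,0],"claw":[1,1,1,1]}'; python3 look.py b2 n
python3 -m jog '{"linear":[[0.2,0,0],[0.4,0,0],[0.6,0,0],[0.6,0,0]],"twist":[0,0,0,0],"claw":[1,1,1,1]}'; python3 look.py b2 n
```

```text
t: 7.53
tcp_pos: [0.4551, 0.0534, 0.2094]
tool_rot: [-0.527, -0.472, 0.527, -0.472]
force: [-0.4, 0.3, 0.3]
finger_gap: 0.999
7.5333 [-115.6    0.7  -15.6] -6.3 F [-0.4  0.3  0.3] T [0.05 0.   0.02]
t: 7.87
tcp_pos: [0.4548, 0.0534, 0.2031]
tool_rot: [-0.526, -0.472, 0.527, -0.472]
force: [-0.7, -0.8, 0.3]
finger_gap: 1.001
7.8667 [-116.     0.7  -21.9] -6.3 F [-0.7 -0.8  0.3] T [ 0.    0.02 -0.05]
```

```bash
python3 -m jog '{"linear":[[0,0.3,0],[0,0.6,0],[0,0.9,0],[0,1.1,0]],"twist":[0,0,0,0],"claw":[1,1,1,1]}'; python3 look.py b3
```

```text
t: 8.2
tcp_pos: [0.4669, 0.052, 0.2038]
tool_rot: [0.527, 0.472, -0.527, 0.472]
force: [0.5, -0.2, -0.5]
finger_gap: 0.999
8.2 [-103.8    0.6  -21.2] -6.3 F [ 0.5 -0.2 -0.5] T [-0.04 -0.02 -0.  ]
```

View pics/b3.png

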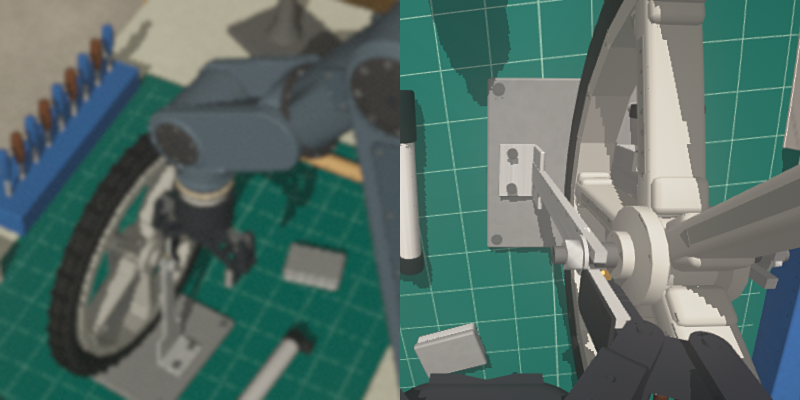

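```bash
python3 -m jog '{"linear":[[-1,0,0],[-1.1,0.4,0],[-1.1,0.8,0],[-1.1,1.2,0],[-1.1,1.5,0],[-1.1,1.6,0]],"twist":[0,0,0,0,0,0],"claw":[1,1,1,1,1,1]}'; python3 look.py b4 n
python3 -m jog '{"linear":[[0,0.4,0],[0,0.8,0],[0,1.2,0],[0,1.5,0],[0,1.6,0]],"twist":[0,0,0,0,0],"claw":[1,1,1,1,1]}'; python3 look.py b4
```

```text
t: 8.8
tcp_pos: [0.4826, 0.0502, 0.2143]
tool_rot: [0.527, 0.472, -0.527, 0.472]
force: [-0.6, -0.3, 0.2]
finger_gap: 0.998
8.8 [-88.    0.6 -10.7] -6.31 F [-0.6 -0.3  0.2] T [-0.    0.03 -0.03]
t: 9.22
tcp_pos: [0.4955, 0.0494, 0.2123]
tool_rot: [-0.525, -0.474, 0.528, -0.47]
force: [-3.2, 2.9, -11.9]
finger_gap: 0.999
9.2167 [-75.    1.2 -12.7] -6.29 F [ -3.2   2.9 -11.9] T [0.36 0.8  0.14]
```

View pics/b4.png

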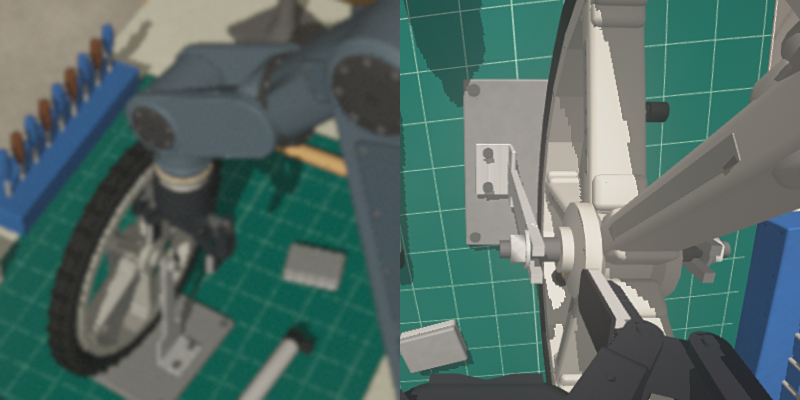

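```bash
python3 -m jog '{"linear":[[0,-0.6,0],[0.4,-0.9,0],[1.0,-0.9,0],[1.4,-0.9,0],[1.4,-0.9,0]],"twist":[0,0,0,0,0],"claw":[1,1,1,1,1]}'; python3 look.py b5 n
python3 -m jog '{"linear":[[0,0.1,-0.5],[0,0.2,-1],[0,0.2,-1.5],[0,0.2,-2],[0,0.2,-2.5],[0,0.2,-2.6]],"twist":[0,0,0,0,0,0],"claw":[1,1,1,1,1,1]}'; python3 look.py b5
```

```text
t: 9.73
tcp_pos: [0.4906, 0.0491, 0.2015]
tool_rot: [0.528, 0.471, -0.526, 0.473]
force: [-0.0, -0.2, -0.4]
finger_gap: 1.003
9.7333 [-79.9   0.3 -23.5] -6.32 F [-0.  -0.2 -0.4] T [ 0.03  0.03 -0.01]
t: 10.23
tcp_pos: [0.4939, 0.0763, 0.2007]
tool_rot: [0.527, 0.472, -0.526, 0.472]
force: [0.6, -0.0, -0.1]
finger_gap: 1.0
10.2333 [-79.6  27.7 -24.3] -6.24 F [ 0.6 -0.  -0.1] T [-0.01  0.03 -0.07]
```

View pics/b5.png

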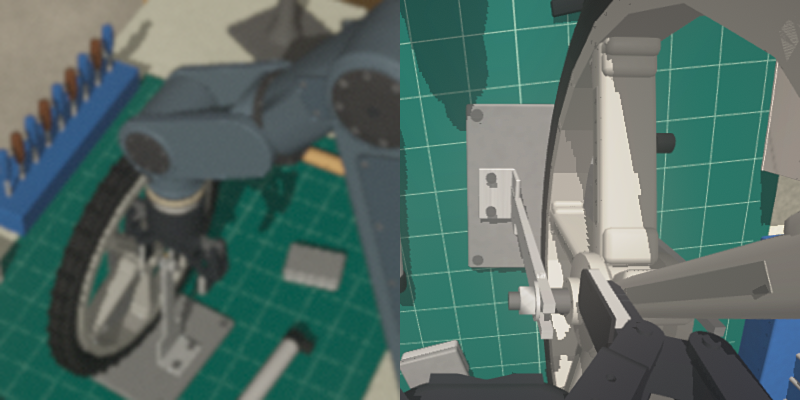

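```bash
python3 -m jog '{"linear":[[0.1,0,-0.5],[0.2,0,-1],[0.4,0,-1.5],[0.6,0,-2]],"twist":[0,0,0,0],"claw":[1,1,1,1]}'; python3 look.py b6 n
python3 -m jog '{"linear":[[0.3,0,-0.4],[0.6,0,-0.8],[0.9,0,-1.2],[1.2,0,-1.5]],"twist":[0,0,0,0],"claw":[1,1,1,1]}'; python3 look.py b6
```

```text
t: 10.67
tcp_pos: [0.4962, 0.095, 0.1946]
tool_rot: [-0.527, -0.471, 0.527, -0.472]
force: [-0.4, -3.5, 1.3]
finger_gap: 1.0
10.6667 [-79.4  46.6 -30.4] -6.34 F [-0.4 -3.5  1.3] T [-0.49  0.03 -0.2 ]
t: 11.0
tcp_pos: [0.497, 0.1105, 0.182]
tool_rot: [-0.526, -0.472, 0.527, -0.471]
force: [-1.9, -3.1, 1.9]
finger_gap: 1.0
11.0 [-80.3  62.1 -43. ] -6.29 F [-1.9 -3.1  1.9] T [-0.41  0.16 -0.25]
```

View pics/b6.png

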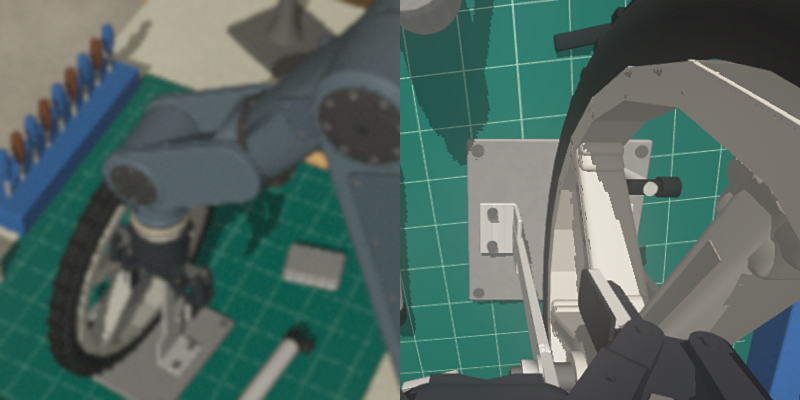

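```bash
python3 -m jog '{"linear":[[0.4,0,-0.4],[0.8,0,-0.8],[1.2,0,-1.1],[1.6,0,-1.4]],"twist":[0,0,0,0],"claw":[1,1,1,1]}'; python3 look.py b7 n
python3 -m jog '{"linear":[[0.4,0,-0.3],[0.8,0,-0.6],[1.2,0,-0.8],[1.6,0,-1.0]],"twist":[0,0,0,0],"claw":[1,1,1,1]}'; python3 look.py b7
```

```text
t: 11.43
tcp_pos: [0.4989, 0.1241, 0.1663]
tool_rot: [-0.527, -0.472, 0.527, -0.472]
force: [-2.8, -3.4, 2.9]
finger_gap: 0.999
11.4333 [-79.9  75.8 -58.7] -6.31 F [-2.8 -3.4  2.9] T [-0.38  0.12 -0.2 ]
t: 11.77
tcp_pos: [0.5002, 0.1342, 0.1502]
tool_rot: [-0.527, -0.472, 0.527, -0.472]
force: [-2.1, -3.1, 3.7]
finger_gap: 1.001
11.7667 [-79.7  86.  -74.8] -6.29 F [-2.1 -3.1  3.7] T [-0.34  0.16 -0.19]
```

View pics/b7.png

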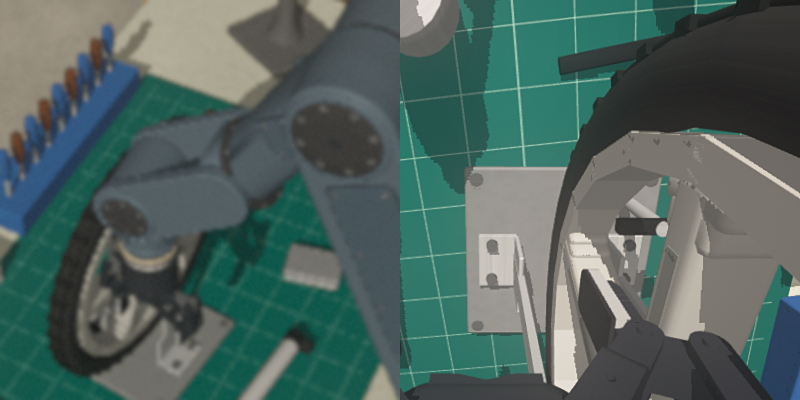

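```bash
python3 -m jog '{"linear":[[0,-2,0],[0,-4,0],[-3,-4,0],[-6,-4,3],[-7,-4,7],[-7,-4,10.6],[-7,-4,10.6],[-7,-4,10.6]],"twist":[0,0,0,0,0,0,0,0],"claw":[1,1,1,1,1,1,1,1]}'; python3 look.py b8
```

```text
t: 12.53
tcp_pos: [0.4497, 0.0318, 0.221]
tool_rot: [0.528, 0.47, -0.527, 0.471]
force: [0.2, -0.4, -0.8]
finger_gap: 1.001
12.5333 [-118.6  -21.4   -4. ] -6.53 F [ 0.2 -0.4 -0.8] T [-0.04  0.01 -0.02]
```

View pics/b8.png

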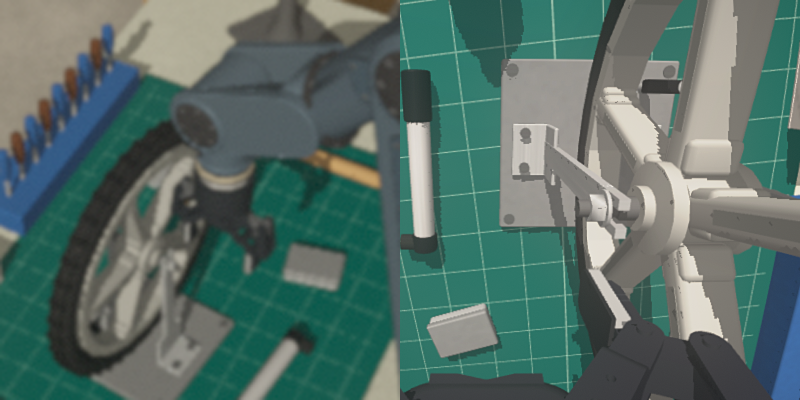

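```bash
python3 -m jog '{"linear":[[1,0.5,0.2],[2,1.2,0.2],[2,2,0.2],[2,3,0.2],[2,3.6,0.2],[2,3.9,0.2]],"twist":[0,0,0,0,0,0],"claw":[1,1,1,1,1,1]}'; python3 look.py c1
```

```text
t: 13.13
tcp_pos: [0.4894, 0.0267, 0.2005]
tool_rot: [0.527, 0.472, -0.526, 0.472]
force: [-0.7, 0.2, -0.8]
finger_gap: 0.999
13.1333 [-78.6 -22.1 -24.5] -6.27 F [-0.7  0.2 -0.8] T [ 0.03 -0.03  0.02]
```

View pics/c1.png

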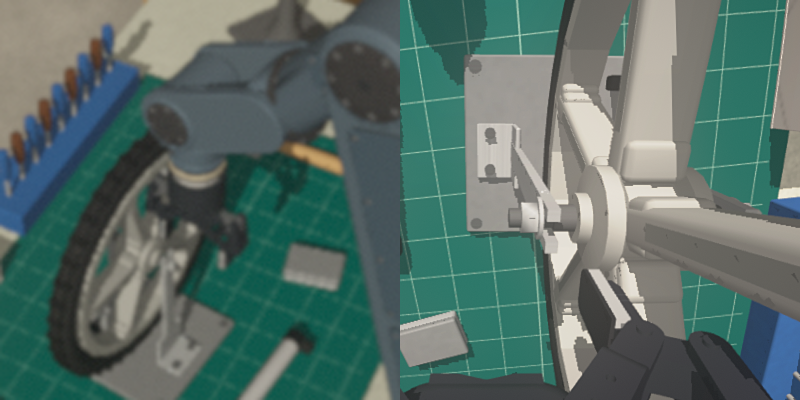

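```bash
python3 -m jog '{"linear":[[0,0,-0.5],[0,0,-1],[0,0,-1.5],[0,0,-2],[0,0,-2.5],[0,0,-3],[0,0,-3.5],[0,0,-4],[0,0,-4.5],[0,0,-5]],"twist":[0,0,0,0,0,0,0,0,0,0],"claw":[1,1,1,1,1,1,1,1,1,1]}'; python3 look.py c2 n
python3 -m jog '{"linear":[[0.1,0,-0.5],[0.2,0,-1],[0.4,0,-1.5],[0.6,0,-1.9],[0.9,0,-2.3],[1.2,0,-2.7],[1.5,0,-3.0],[1.8,0,-3.4]],"twist":[0,0,0,0,0,0,0,0],"claw":[1,1,1,1,1,1,1,1]}'; python3 look.py c2
```

```text
t: 14.07
tcp_pos: [0.4932, 0.0768, 0.2008]
tool_rot: [0.527, 0.472, -0.527, 0.472]
force: [0.0, -3.3, 1.3]
finger_gap: 0.999
14.0667 [-80.4  28.1 -24.2] -6.31 F [ 0.  -3.3  1.3] T [-0.39 -0.07 -0.26]
t: 14.73
tcp_pos: [0.496, 0.1103, 0.1821]
tool_rot: [-0.526, -0.472, 0.527, -0.471]
force: [-2.0, -3.8, 2.0]
finger_gap: 0.997
14.7333 [-81.2  61.7 -42.9] -6.3 F [-2.  -3.8  2. ] T [-0.43  0.1  -0.31]
```

View pics/c2.png

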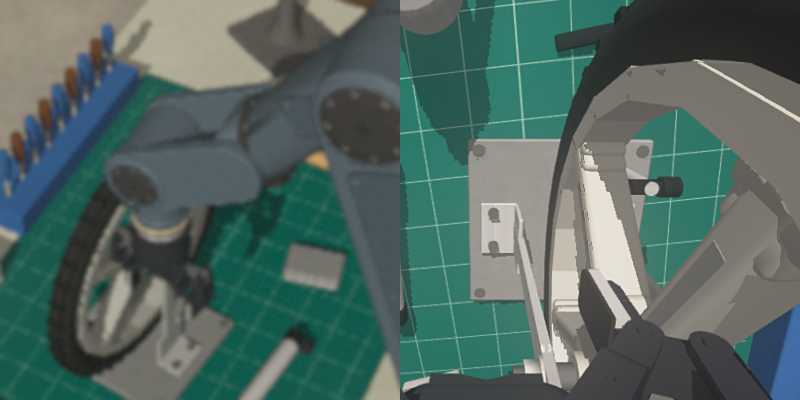

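```bash
python3 -m jog '{"linear":[[0.4,0,-0.4],[0.8,0,-0.8],[1.2,0,-1.1],[1.6,0,-1.4],[2.0,0,-1.7],[2.4,0,-2],[2.8,0,-2.2],[3.1,0,-2.4]],"twist":[0,0,0,0,0,0,0,0],"claw":[1,1,1,1,1,1,1,1]}'; python3 look.py c3 n
python3 -m jog '{"linear":[[0,-2,0],[0,-4.5,0],[-3,-7,0],[-7,-10,0],[-11,-10,4],[-15,-10,8],[-19,-10,12],[-19,-10,12],[-19,-10,12],[-19,-10,12]],"twist":[0,0,0,0,0,0,0,0,0,0],"claw":[1,1,1,1,1,1,1,1,1,1]}'; python3 look.py c3
```

```text
t: 15.5
tcp_pos: [0.4991, 0.1344, 0.1511]
tool_rot: [-0.527, -0.472, 0.527, -0.472]
force: [-2.9, -3.2, 3.0]
finger_gap: 1.002
15.5 [-80.8  86.1 -73.9] -6.29 F [-2.9 -3.2  3. ] T [-0.39  0.14 -0.25]
t: 16.33
tcp_pos: [0.389, 0.0245, 0.3438]
tool_rot: [0.529, 0.469, -0.526, 0.473]
force: [0.3, 0.6, -0.4]
finger_gap: 1.002
16.3333 [-178.2  -35.3  118.8] -6.47 F [ 0.3  0.6 -0.4] T [ 0.08  0.02 -0.02]
```

View pics/c3.png

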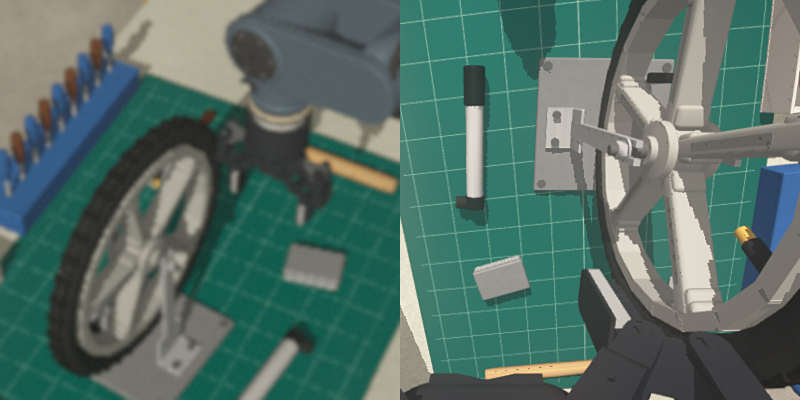

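Brass valve tip is now visible at crop (742,235), so wrist pixel (582,235), with its root towards (608,268). The side view shows it at (155,183) in the crop. Now the valve angle.

```bash
python3 - <<'E'
from station import manip
from h import *
p=manip.snapshot("wrist"); q=manip.snapshot("side")
def tip(p,n):
    b=p["pixels"].astype(int); hsv=cv2.cvtColor(p["pixels"],cv2.COLOR_RGB2HSV)
    m=cv2.inRange(hsv,(15,130,100),(32,255,255)); m[:, :]=m
    k,l,st,c=cv2.connectedComponentsWithStats(m)
    for i in range(1,k):
        if st[i,4]>3:
            P=rel(onplane(p,*c[i],EX,EX@O)); r=np.hypot(P[1],P[2])
            if 60<r<150: print(n,c[i].round(1),st[i,4],P,"r",r.round(1),"phi(ccw)",np.degrees(np.arctan2(P[1],P[2])).round(1))
tip(p,"wrist"); tip(q,"side")
P=rel(onplane(p,606,264,EX,EX@O)); print("root-ish",P,np.degrees(np.arctan2(P[1],P[2])))
E
```

```text
wrist [587.1 235.8] 214 [  0.  -40.9  95.1] r 103.5 phi(ccw) -23.3
root-ish [  0.  -51.7 115.7] -24.077254824442228
```

```bash
python3 -m jog '{"linear":[[0,0,-4],[0,0,-8],[3,0,-12.1],[7,2,-12.1],[11,4,-12.1],[15,6,-12.1],[18,6,-12.1],[18,7,-12.1],[18,8,-12.1],[18,9,-12.1],[18,9.8,-12.1],[18,9.8,-12.1]],"twist":[0,0,0,0,0,0,0,0,0,0,0,0],"claw":[1,1,1,1,1,1,1,1,1,1,1,1]}'; python3 look.py d1
```

```text
t: 17.53
tcp_pos: [0.5017, 0.1352, 0.1643]
tool_rot: [0.529, 0.47, -0.525, 0.473]
force: [-0.3, 0.7, 0.6]
finger_gap: 0.997
17.5333 [-78.4  87.1 -60.7] -6.32 F [-0.3  0.7  0.6] T [ 0.01  0.   -0.05]
```

View pics/d1.png

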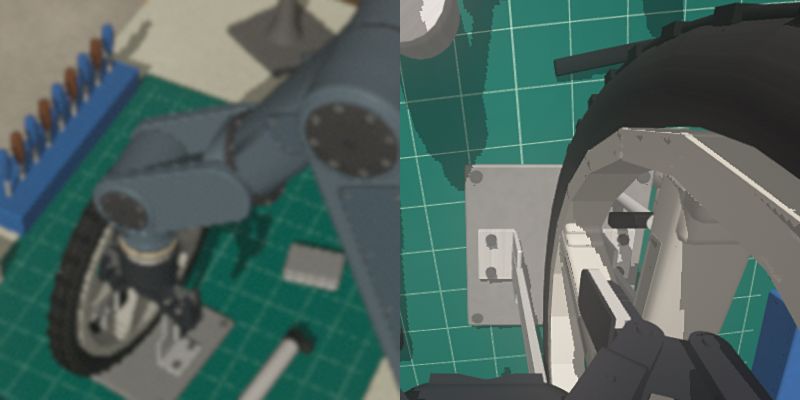

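```bash
python3 -m jog '{"linear":[[0.5,0,0],[1,0,0],[1.5,0,0],[2,0,0],[2.5,0,0],[3,0,0]],"twist":[0,0,0,0,0,0],"claw":[1,1,1,1,1,1]}'; python3 look.py d2 n
python3 -m jog '{"linear":[[0.4,0,0],[0.8,0,0],[1.1,0,0],[1.3,0,0]],"twist":[0,0,0,0],"claw":[1,1,1,1]}'; python3 look.py d2
```

```text
t: 18.13
tcp_pos: [0.4973, 0.1357, 0.1314]
tool_rot: [0.527, 0.472, -0.526, 0.472]
force: [-0.8, 4.1, 3.2]
finger_gap: 0.998
18.1333 [-82.8  87.2 -93.6] -6.27 F [-0.8  4.1  3.2] T [ 0.32 -0.09  0.25]
t: 18.47
tcp_pos: [0.497, 0.1348, 0.118]
tool_rot: [-0.526, -0.472, 0.527, -0.472]
force: [-0.5, -0.7, 3.5]
finger_gap: 0.999
18.4667 [ -82.9   86.2 -107. ] -6.31 F [-0.5 -0.7  3.5] T [-0.02 -0.07 -0.07]
```

View pics/d2.png

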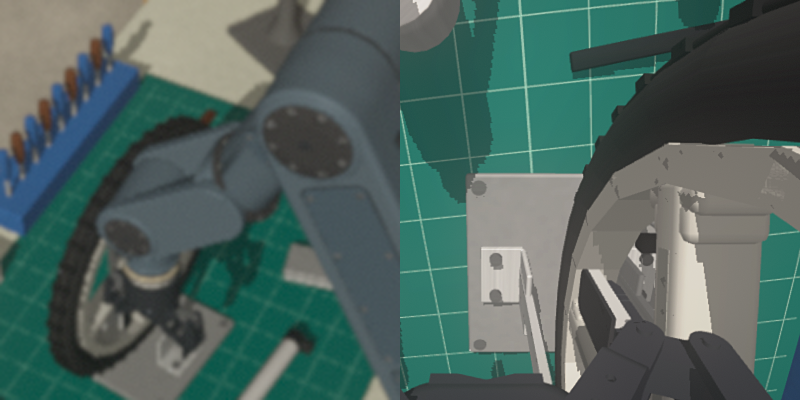

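```bash
python3 -m jog '{"linear":[[0,-2,0],[0,-5,0],[-3,-8,0],[-7,-10,0],[-11,-10,0],[-15,-10,4],[-19,-10,8],[-22.5,-10,12],[-22.5,-10,12],[-22.5,-10,12],[-22.5,-10,12],[-22.5,-10,12]],"twist":[0,0,0,0,0,0,0,0,0,0,0,0],"claw":[1,1,1,1,1,1,1,1,1,1,1,1]}'; python3 look.py d3
cat > valve.py <<'E'
from station import manip
from h import *
for n in("wrist","side","top"):
    p=manip.snapshot(n)
    hsv=cv2.cvtColor(p["pixels"],cv2.COLOR_RGB2HSV)
    m=cv2.inRange(hsv,(15,130,100),(32,255,255)); k,l,st,c=cv2.connectedComponentsWithStats(m)
    for i in range(1,k):
        if st[i,4]>2:
            P=rel(onplane(p,*c[i],EX,EX@O)); r=np.hypot(P[1],P[2])
            if 60<r<150: print(n,c[i].round(1),st[i,4],P,"r",r.round(1),"phi(ccw)",np.degrees(np.arctan2(P[1],P[2])).round(1))
E
python3 valve.py
```

```text
t: 19.57
tcp_pos: [0.3841, 0.027, 0.3428]
tool_rot: [-0.527, -0.472, 0.527, -0.471]
force: [-0.3, 0.1, -0.3]
finger_gap: 0.999
19.5667 [-183.3  -33.3  117.8] -6.38 F [-0.3  0.1 -0.3] T [-0.05  0.04  0.01]
wrist [612.7 184.7] 162 [  0.   -1.5 101.5] r 101.5 phi(ccw) -0.8
```

View pics/d3.png

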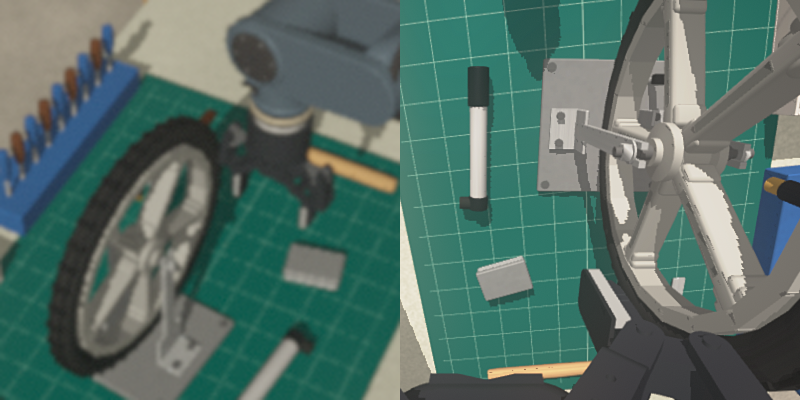

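```bash
python3 -m jog '{"linear":[[-2,-1,-2],[-4,-1,-4],[-4,-1,-6],[-4,-1,-6],[-4,-1,-6]],"twist":[0,0,0,0,0],"claw":[1,1,1,1,1]}'; python3 valve.py
python3 - <<'E'
from station import manip
from h import *
p=manip.snapshot("wrist"); print("hub front/axle/top-of-plane predicted",proj(p,[wor(-32,0,0),wor(-65,0,0),wor(0,0,105),wor(0,0,142)]).round(1))
z=p["pixels"][:,300:640,::-1]; q=manip.snapshot("side"); a=q["pixels"][150:250,255:345,::-1]
cv2.imwrite("pics/e1.png",np.hstack([z,cv2.resize(a,(360,400),interpolation=cv2.INTER_CUBIC)]))
print(proj(q,[wor(0,0,105),wor(0,0,102)]).round(1))
b=rel(onplane(q,307,186,EX,EX@O)); print(b)
E
```

```text
t: 20.23
tcp_pos: [0.381, 0.0886, 0.383]
tool_rot: [-0.525, -0.473, 0.526, -0.472]
force: [-0.5, -0.5, 0.5]
finger_gap: 1.001
wrist [565.2 241.2] 24 [  0.    1.3 104.1] r 104.1 phi(ccw) 0.7
wrist [558.  244.4] 21 [ 0.  -4.8 97.3] r 97.4 phi(ccw) -2.8
wrist [561.  249.7] 3 [ -0.   -7.3 102. ] r 102.3 phi(ccw) -4.1
hub front/axle/top-of-plane predicted [[473.1 200.8]
 [443.4 200.7]
 [566.5 241.2]
 [601.9 263.5]]
[[297.6 183.3]
 [297.7 184. ]]
[  0.  -49.8  45.2]
```

View pics/e1.png

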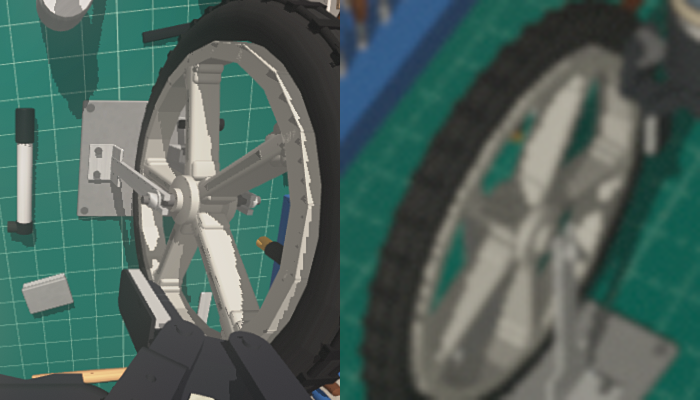

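```bash
python3 - <<'E'
from station import manip
s=manip.sense(); print(s["t"],s["force"]); print(manip.sign_off())
E
```

```text
20.4833 [-0.14012691 -0.44064966 -0.55916176]
the job is handed in; nothing more can be done
None
```

The valve stem is at the top of the wheel, about 1° from straight above the hub, against the 7° allowed. I handed the job in at 20.5 s of the 67 s limit. No verdict was reported.

**What I did:** The valve started about 143° clockwise from the top, as the robot sees it. I turned the wheel anticlockwise with three pushes on its spokes, using one open finger without gripping. Then I pulled the hand clear.

**Last checks:**
- **Valve angle:** two wrist views put it at about −1° (individual readings 0.7° to −4°). The side view put the brass end within about 2 px of where it should be, roughly 2°.
- **Hand:** it was well clear of the wheel, with no contact force.
- **Forces:** pushing read about 3–5 N at the end of each move. Peaks within a move were not recorded.

**What did not go as asked, or disagreed:**
- **Not the fingertips:** the spokes were pushed by the finger's outer knuckle. The tool can only point down, and the knuckle sticks out further than the fingertip.
- **Fingertip height:** in the pictures the open fingertips sat about 50 mm behind the reported TCP, not 13 mm. Lowering a finger over the axle met no contact, which fits the pictures.
- **Contact with the wheel:** on first entry the knuckle pressed the wheel, probably the inside of the rim, at about 12 N, and I backed off. An earlier probe of a spoke's front face read about 9 N.
- **Other bench items:** I saw no contact with the tyre, the valve or anything else on the bench. I did not measure the positions of the other items at the end.

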